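# Level a rocking bench scale and zero it

### The arm

A 6-joint arm with a two-finger parallel gripper is mounted at the origin on a cart in front of the work surface, level with it; the furniture and walls round the work are solid. World frame = base frame: x ahead of the robot, y to its left, z up, the work surface at z = 0. Lengths are in mm, angles in rad, forces in N, time in s.
With the tool pointing down it reaches from about 250 to 800 mm from the base axis. Payload 3.9 kg.
Tool frame: the origin (TCP) lies at the very end of the fingers, on their centre line; the grasp point (between the pads) lies 19 mm behind it (robot.pinch_z is the distance from the TCP to the grasp point, in mm); z points along the fingers, y is the line along which they close (so a half turn about z gives the same grasp; the last joint's range is limited). The gripper opens to 85 mm and grips with 20 to 120 N. Pads are 22 mm wide; open, the fingers measure 114 mm over their backs; the gripper's body (76 mm by 85 mm) begins 54 mm behind the grasp point. The pads swing forward as they close: fully open they stand 13 mm farther back than shut.
Start: joints at [1.189, 0.26, -0.138, 1.173, 0, 1.571], TCP at [195.605, 487.19, 231.304] pointing down, gripper open.
Joint ranges: [-2.78, 2.78], [-0.83, 1.72], [-1.28, 1.37], [-1.9, 2.12], [-1.57, 1.48], [-3.14, 3.14]. Speed limits (rad/s): [2.57, 2.57, 3.14, 3.14, 3.14, 3.14].

### API

Orientations are given as a rotation vector (axis times angle).
In Python, from rig import status, cams, ticket, robot gives the robot as it stands.
- The arm moves only by the shell command python3 -m creep 'ROWS' [FORCE]. ROWS is text: rows parted by semicolons, each of 5 numbers parted by spaces: the shift along the tool's x, y, z in mm, then the turn about the tool's z in rad, then the closure, from 0 (fully open) to 1 (shut). A call has 1 to 12 rows; each row shifts and turns the commanded pose from where the row before left it, along the tool's axes as they then stand; what a row does not reach is not made up. A row lasts 1/8 s, in which the tool goes at most 62.5 mm and 10.7 degrees, less where a joint would pass 70% of its speed; a pose out of reach is approached as far as the arm can. A call with a gripper value outside its range is refused whole. The fingers move at their own pace and stop on an object; FORCE is the grip in N (left out, the last holds). Time passes only in rows, so rows that do not move let the fingers close. It gives the time, the measured TCP pose, the force, the opening and the grip force at its end, in the units of the state.
- status.get_obs(): the state, without advancing time (a new reading comes with each control period).
- cams.read_camera(name): name is "scene" or "top" or "wrist"; returns the picture (384x512x3 uint8, red, green, blue); there is no depth.
- cams.camera_params(name): a dict with "intrinsics" (3x3 intrinsics, pixels), "cam_to_world" (4x4, takes a point from camera to world coordinates). Camera axes: x right, y up, looking along -z (the intrinsics and any distortion apply to the point x, -y, -z); pixel columns grow to the right and rows downward; lengths in mm; the calibration is good to about 2 mm. A picture is of the moment at which its call begins: read the wrist's pose just before it. camera_params takes no time and is no camera call; for the wrist camera it gives the pose at the moment of the call.
- ticket.finish_job(): hands the job in; it is judged then, once.
The state is a dict: "time_s": time; "joints": joint angles; "qd": joint speeds; "tau": joint torques, N m; "position": TCP position; "tcp_rot": TCP orientation; "wrist_force": force on the tool from outside, world axes, zero at the start; "moment": the same for the moment, N m; "grip_width": finger opening in mm; "grip_force": force on a finger pad.
Only numpy, scipy, OpenCV 4.12 (cv2) and the standard library are available. Lean on these libraries where they do the work, as an engineer would, in place of code of your own. Each camera call takes 0.05 s, during which the arm holds its last target. There are 200 camera calls.

### The job

The bench scale rocks because one of its two front feet does not reach the worktop. Find out which, turn that foot's screw until all four feet carry weight and the scale stands level without rocking, let go, and then press the zero key fully down and release it. Do not lean hard on the scale or touch its weighing platter, leave it where it stands and do not disturb the pan, timer and scissors around it.

Things in the scene. Friction and masses are not known exactly. Their poses are not given: they have to be found in the camera images.
- scale: Grey cast bench scale, 3 kg, 255 x 275 x 63 mm. Origin: middle of its four feet, at foot level; x to its rear (the display is in front, toward the robot), y to its left, z up. Feet at x +-92, y +-118 mm: the rear two are fixed, the front two are on thumbscrews. The front foot that does not reach hangs 0.5 to 5 mm clear; about 3 N on its corner tips the scale onto it, the other front corner feels hard. 0.8 mm past first touch shares the load.
- screw_left_head (a point): Thumbscrew of the left front foot (left as seen facing the display): black fluted round head 28 mm across, 22 mm tall, on a threaded steel stem over a rubber foot. Point: on the axis at mid height of the head, whose underside is 12 mm or more above the grey lug. Turned clockwise from above it drives foot and head down 10 mm a turn (both ways, 7 mm either side of level; it stays where left).
- screw_right_head (a point): Thumbscrew of the right front foot (right as seen facing the display): black fluted round head 28 mm across, 22 mm tall, on a threaded steel stem over a rubber foot. Point: on the axis at mid height of the head, whose underside is 12 mm or more above the grey lug. Turned clockwise from above it drives foot and head down 10 mm a turn (both ways, 7 mm either side of level; it stays where left).
- zero_key_top (a point): Centre of the top of the zero key when up: the white round key, 22 mm across, right of the small display window on the pod between the front feet (pod top 44 mm, key top 52 mm above foot level). It presses straight down.
- zero_key (a joint): Travel of the sprung zero key in m: 0 up, 0.004 fully down (about 4.5 N).
- platter_centre (a point): Centre of the top of the brushed steel weighing platter, 170 x 132 mm, top 63 mm above foot level. Not to be touched.
- pan: Steel insert pan with croquettes, 132 x 176 x 58 mm, to the left of the scale; origin at its underside. To be left alone.
- timer: Round kitchen timer, 62 mm across, 58 mm tall, close to the right of the scale (a second one at the far left rear is fixed); origin at its underside. To be left alone.
- shears: Scissors lying flat, 87 x 199 x 9 mm, near the front edge of the worktop; origin at their underside. To be left alone.

How it is judged:
By the outcome, as a careful person would: the job done as asked, in the order asked, and still so for the second after the job is handed in, with the robot touching nothing.
It also fails if it takes over 72 s, if anything falls off the work surface, if the arm or the gripper's body presses on something with over 40 N, if the wrist force passes 120 N, or if a joint passes its speed limit or range.

## Working session

There is one attempt and no reset: what is moved stays moved. The work goes in short steps, Python scripts to look and compute and a shell command to move; the robot and the scene stay as the last step left them, time stands still between calls to the robot, and variables do not carry over. Pictures are saved under pics/ and viewed, at most 10 in all, crops included, and the job is handed in when it is done.

```bash
ls; mkdir -p pics; python3 - <<'E'
from rig import status,cams,robot
import cv2
print(status.get_obs())
for n in("scene","top"):
    cv2.imwrite(f"pics/{n}0.png",cams.read_camera(n)[:,:,::-1]); p=cams.camera_params(n); print(n,p)
E
```

```text
pics
{'time_s': 0.0, 'joints': array([ 1.18904042e+00,  2.60714714e-01, -1.39366064e-01,  1.17273035e+00,
        2.31555452e-06,  1.57077397e+00]), 'qd': array([-0.00059209, -0.00034967,  0.00067933, -0.00065236,  0.00102237,
        0.00055468]), 'tau': array([-2.18393652e-04, -4.05679250e+01,  2.53923368e+01,  1.88524299e-02,
       -2.61863022e-05, -1.01873846e-05]), 'position': array([195.33064918, 486.56461062, 230.4499719 ]), 'tcp_rot': array([-0.5959183 , -3.08416279,  0.00310628]), 'wrist_force': array([-0.85113693, -0.18275264, -0.30915304]), 'moment': array([-0.0183762 , -0.01431602, -0.01660298]), 'grip_force': 0.0, 'grip_width': 85.42209081752092}
scene {'intrinsics': array([[392.17279771,   0.        , 250.8345493 ],
       [  0.        , 392.17279771, 189.21349207],
       [  0.        ,   0.        ,   1.        ]]), 'cam_to_world': array([[-8.89140431e-01,  1.96742691e-01, -4.13184714e-01,
         2.88041075e+01],
       [-4.57356127e-01, -3.50535707e-01,  8.17282137e-01,
         1.05068013e+03],
       [ 1.59582914e-02,  9.15651152e-01,  4.01656945e-01,
         5.44139494e+02],
       [ 0.00000000e+00,  0.00000000e+00,  0.00000000e+00,
         1.00000000e+00]])}
top {'intrinsics': array([[494.17778384,   0.        , 253.57716364],
       [  0.        , 494.17778384, 193.50683494],
       [  0.        ,   0.        ,   1.        ]]), 'cam_to_world': array([[ 1.33667286e-02,  9.94205402e-01, -1.06662784e-01,
         3.57800747e+02],
       [-9.99691588e-01,  1.55203850e-02,  1.93867480e-02,
         1.29163254e+02],
       [ 2.09298571e-02,  1.06370751e-01,  9.94106234e-01,
         1.28413150e+03],
       [ 0.00000000e+00,  0.00000000e+00,  0.00000000e+00,
         1.00000000e+00]])}
```

View pics/top0.png

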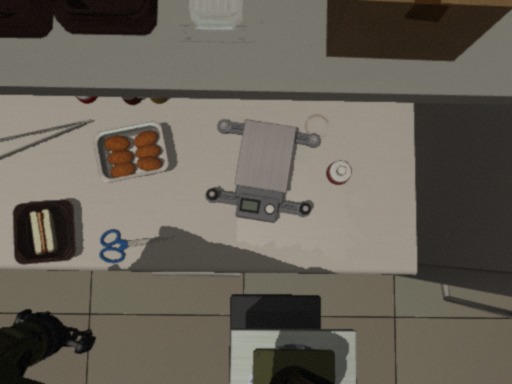

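View pics/scene0.png

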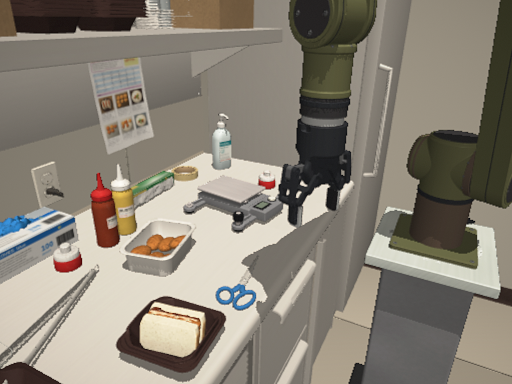

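The top view shows the black screw heads at (213,194) on the left and (306,208) on the right, with the white key at (269,209). The shelf is beyond row 100, and the timer is at (340,172). In the scene view the left head is at about (238,216).

```bash
cat > h.py <<'E'
from rig import status,cams,robot
import numpy as np,cv2
def ray(p,uv):
    K,T=p["intrinsics"],p["cam_to_world"]
    d=np.linalg.inv(K)@[uv[0],uv[1],1]; d=T[:3,:3]@(d*[1,-1,-1]); return T[:3,3],d/np.linalg.norm(d)
def onz(p,uv,z):
    c,d=ray(p,uv); return c+d*(z-c[2])/d[2]
def cross(r1,r2):
    (a,u),(b,v)=r1,r2; s=np.linalg.lstsq(np.c_[u,-v],b-a,rcond=None)[0]
    return (a+u*s[0]+b+v*s[1])/2, np.linalg.norm(a+u*s[0]-b-v*s[1])
def proj(p,X):
    T=np.linalg.inv(p["cam_to_world"]); q=(T@[*X,1])[:3]*[1,-1,-1]; q=p["intrinsics"]@q; return q[:2]/q[2]
def snap(n,f=None):
    p=cams.camera_params(n); im=cams.read_camera(n)[:,:,::-1].copy()
    if f: cv2.imwrite(f"pics/{f}.png",im)
    return p,im
E
python3 - <<'E'
from h import *
T=cams.camera_params("top");S=cams.camera_params("scene")
L=onz(T,(213,194),50);R=onz(T,(306,208),50);K=onz(T,(269,209),52);P=onz(T,(266,157),63)
for n,v in zip("LRKP",(L,R,K,P)):print(n,v.round(1))
d=L-R;print(np.linalg.norm(d),np.arctan2(-d[0],d[1]))
print(cross(ray(T,(213,194)),ray(S,(238,216))))
print([onz(T,q,40).round() for q in((224,127),(313,140))])
t=cv2.imread("pics/top0.png");s=cv2.imread("pics/scene0.png")
a=cv2.resize(t[110:230,190:360],(800,565),interpolation=3);cv2.imwrite("pics/tc.png",a)
E
```

```text
L [487.4 206.8  50. ]
R [455.7 -27.   50. ]
K [451.6  66.   52. ]
P [581.3  75.4  63. ]
235.9581157247279 -0.13472822020147346
(array([490.33376617, 208.34423331,  41.52657386]), np.float64(4.521135650874259))
[array([662., 183.,  40.]), array([632., -46.,  40.])]
```

View pics/tc.png

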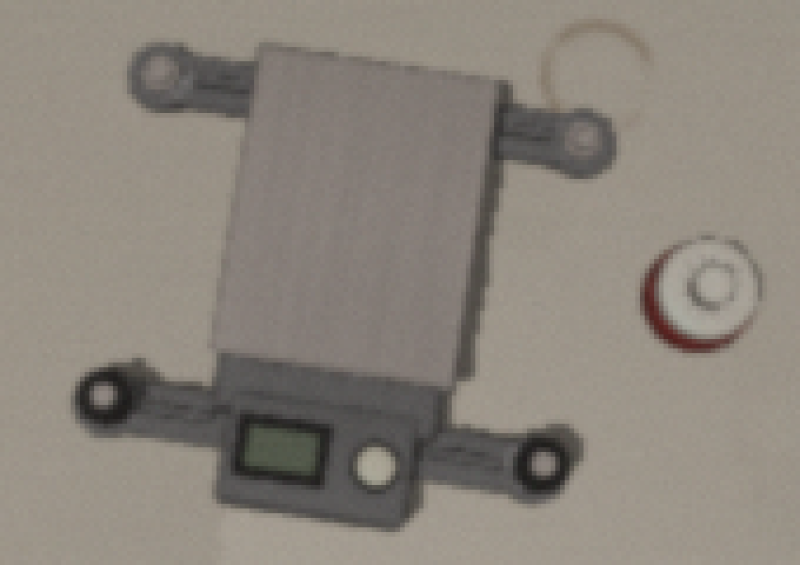

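```bash
python3 -m creep '-37 -15 8 0 1;-37 -15 8 0 1;-37 -15 8 0 1;-37 -15 8 0 1;-37 -15 8 0 1;-37 -15 8 0 1;-37 -15 8 0 1;-37 -15 8 0 1;-37 -15 8 0 1;-37 -15 8 0 1;0 0 0 0 1;0 0 0 0 1' 40; python3 - <<'E'
from h import *
o=status.get_obs();print(o)
p,im=snap("wrist","w1");print(p)
for X in([488,207,45],[456,-27,45],[452,66,52]):print(proj(p,X))
E
```

```text
time_s: 1.6
position: [482.5, 210.1, 151.0]
tcp_rot: [-0.596, -3.083, 0.001]
wrist_force: [-0.0, 0.7, 0.6]
grip_width: -0.2
grip_force: 0.0
{'time_s': 1.6, 'joints': array([ 4.10350180e-01,  3.10439183e-01, -2.84382772e-01,  9.77265325e-01,
        4.66957988e-04,  7.92489820e-01]), 'qd': array([ 0.02048875, -0.00947267, -0.00238707,  0.00050476, -0.00268952,
       -0.00196759]), 'tau': array([-7.01749083e-01, -4.12906587e+01,  2.37650138e+01, -5.04425622e-02,
       -3.96619050e-02, -1.08731761e-03]), 'position': array([482.47382693, 210.06223843, 150.95355592]), 'tcp_rot': array([-5.96365966e-01, -3.08311618e+00,  5.42350697e-04]), 'wrist_force': array([-0.01945176,  0.6809576 ,  0.61171561]), 'moment': array([0.03254148, 0.01085871, 0.01920797]), 'grip_force': 0.0, 'grip_width': -0.23844606457821876}
{'intrinsics': array([[320.19376865,   0.        , 258.80616829],
       [  0.        , 320.19376865, 193.19144901],
       [  0.        ,   0.        ,   1.        ]]), 'cam_to_world': array([[ 3.73289489e-01, -8.83870446e-01, -2.81829721e-01,
         4.11086433e+02],
       [ 9.27714583e-01,  3.55391617e-01,  1.14203553e-01,
         2.39269096e+02],
       [-7.81224956e-04, -3.04088528e-01,  9.52643457e-01,
         2.93833507e+02],
       [ 0.00000000e+00,  0.00000000e+00,  0.00000000e+00,
         1.00000000e+00]])}
[257.54803464 197.80670062]
[ -4.17115906 260.24434055]
[ 81.05042584 222.80283702]
```

View pics/w1.png

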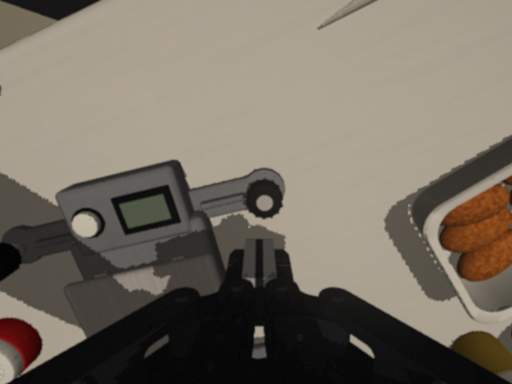

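The wrist view shows the left head's cap at (264,202), the key at (87,223), and the right head partly visible at the left edge. The pan is well clear on the right.

```bash
python3 - <<'E'
from h import *
T=cams.camera_params("top");W=cams.camera_params("wrist")
for n,a,b in(("L",(212.3,194.1),(264,202)),("K",(269.7,209.4),(87,221))):
    print(n,cross(ray(T,a),ray(W,b)),onz(T,a,55),onz(W,b,55))
print(onz(T,(305.4,208.6),55))
E
```

```text
L (array([488.10890313, 210.22511023,  55.78316435]), np.float64(5.1191563250448615)) [486.58167208 208.263252    55.        ] [490.04409291 212.09466801  55.        ]
K (array([452.92186888,  63.91122342,  41.16381766]), np.float64(2.920995173285789)) [450.43084052  64.42783105  55.        ] [451.99893493  73.66472696  55.        ]
[453.76813462 -24.84895879  55.        ]
```

```bash
python3 -m creep '-3 1 20 0 1;-3 1 20 0 1;0 0 20 0 1;0 0 18 0 1;0 0 0 0 1;0 0 0 0 1'; for i in 1; do python3 -m creep '0 0 2 0 1;0 0 2 0 1'; python3 -m creep '0 0 2 0 1;0 0 1 0 1'; done
```

```text
time_s: 2.4
position: [489.4, 210.5, 74.1]
tcp_rot: [0.594, 3.084, 0.001]
wrist_force: [0.2, 0.5, 0.6]
grip_width: 0.0
grip_force: 0.0
time_s: 2.65
position: [489.9, 210.0, 69.9]
tcp_rot: [0.596, 3.083, 0.001]
wrist_force: [0.5, 0.5, 0.8]
grip_width: 0.0
grip_force: 0.0
time_s: 2.9
position: [489.4, 209.6, 66.2]
tcp_rot: [-0.596, -3.084, 0.0]
wrist_force: [0.9, 0.3, -0.1]
grip_width: -0.4
grip_force: 0.0
```

Contact is close, so I'll step down 1 mm per call.

```bash
f='time|position|force: \['; python3 -m creep '0 0 2 0 1;0 0 2 0 1;0 0 0 0 1' |grep -E "$f";  python3 -m creep '0 0 1 0 1;0 0 1 0 1'|grep -E "$f"; python3 -m creep '0 0 1 0 1;0 0 0 0 1'|grep -E "$f"
```

```text
time_s: 3.28
position: [489.2, 209.7, 62.1]
wrist_force: [0.8, 0.2, 0.7]
time_s: 3.52
position: [489.4, 209.8, 60.3]
wrist_force: [1.0, 0.5, 0.5]
time_s: 3.78
position: [489.3, 209.7, 59.2]
wrist_force: [-0.1, 0.2, -0.1]
```

```bash
f='position|force: \['; python3 -m creep '0 0 1 0 1;0 0 0 0 1' |grep -E "$f";  python3 -m creep '0 0 1 0 1;0 0 0 0 1'|grep -E "$f"; python3 -m creep '0 0 1 0 1;0 0 0 0 1'|grep -E "$f"
```

```text
position: [489.3, 209.7, 58.2]
wrist_force: [0.6, 0.7, -0.2]
position: [489.3, 209.7, 57.2]
wrist_force: [0.6, -0.3, -0.7]
position: [489.3, 209.7, 56.2]
wrist_force: [0.5, -0.0, -0.7]
```

```bash
f='position|force: \['; python3 -m creep '0 0 1 0 1;0 0 0 0 1' |grep -E "$f";  python3 -m creep '0 0 1 0 1;0 0 0 0 1'|grep -E "$f"; python3 -m creep '0 0 1 0 1;0 0 0 0 1'|grep -E "$f"
```

```text
position: [489.5, 209.8, 55.6]
wrist_force: [-0.6, -0.0, 1.8]
position: [489.6, 209.9, 55.4]
wrist_force: [-3.0, -0.8, 9.0]
position: [489.8, 209.9, 55.2]
wrist_force: [-4.3, -1.0, 14.7]
```

The left corner is hard: contact is at z≈55.7 mm and the force rises steeply from there. Next I'll lift, go above the right head and look.

```bash
python3 -m creep '0 0 -15 0 1;0 0 -40 0 1;-7 -29 -10 0 1;-7 -29 0 0 1;-7 -29 0 0 1;-7 -29 0 0 1;-7 -29 0 0 1;-7 -29 0 0 1;-7 -29 0 0 1;-7 -27 0 0 1;0 0 0 0 1;0 0 0 0 1'; python3 - <<'E'
from h import *
p,im=snap("wrist","w2");print(proj(p,(456,-24,58)))
E
```

```text
time_s: 6.78
position: [455.9, -24.2, 118.5]
tcp_rot: [0.596, 3.084, 0.001]
wrist_force: [1.3, -0.7, 0.2]
grip_width: -0.3
grip_force: 0.0
[258.58002251 210.18898296]
```

View pics/w2.png

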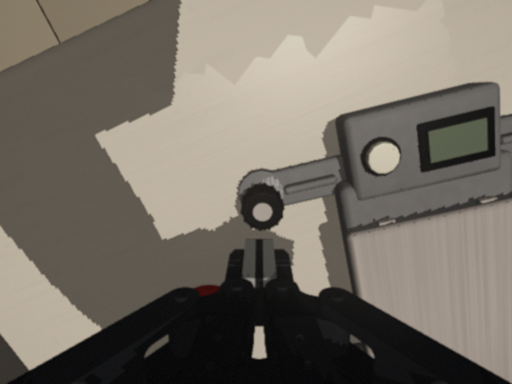

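The right head's cap is at (263,211) and the key at (381,156). The cap is within about 3 mm of the prediction, so I'll descend on it.

```bash
f='time|position|force: \['; python3 -m creep '0 1.5 16 0 1;0 0 16 0 1;0 0 16 0 1;0 0 4 0 1;0 0 0 0 1;0 0 0 0 1'|grep -E "$f"; for k in 1; do python3 -m creep '0 0 1 0 1;0 0 1 0 1;0 0 0 0 1'|grep -E "$f"; python3 -m creep '0 0 1 0 1;0 0 0 0 1'|grep -E "$f";python3 -m creep '0 0 1 0 1;0 0 0 0 1'|grep -E "$f"; done
python3 - <<'E'
from h import *
T=cams.camera_params("top")
E
```

```text
time_s: 7.58
position: [456.8, -22.9, 66.9]
wrist_force: [-0.0, -0.8, -0.1]
time_s: 7.95
position: [456.2, -23.2, 64.4]
wrist_force: [0.3, 0.8, 0.2]
time_s: 8.2
position: [456.1, -23.2, 63.2]
wrist_force: [-0.6, 0.4, 0.2]
time_s: 8.45
position: [456.1, -23.1, 62.2]
wrist_force: [0.9, -0.7, -0.6]
```

```bash
f='position|force: \['; for k in 1; do python3 -m creep '0 0 1 0 1;0 0 0 0 1'|grep -E "$f"; python3 -m creep '0 0 1 0 1;0 0 0 0 1'|grep -E "$f";python3 -m creep '0 0 1 0 1;0 0 0 0 1'|grep -E "$f"; python3 -m creep '0 0 1 0 1;0 0 0 0 1'|grep -E "$f"; done
```

```text
position: [456.2, -23.2, 61.2]
wrist_force: [-0.5, -0.0, -0.2]
position: [456.3, -23.2, 60.4]
wrist_force: [-1.5, 0.4, 0.8]
position: [455.9, -23.3, 59.3]
wrist_force: [-1.4, -0.8, 3.1]
position: [455.8, -23.4, 58.2]
wrist_force: [-1.3, -1.5, 3.5]
```

```bash
f='position|force: \['; for k in 1; do python3 -m creep '0 0 1 0 1;0 0 0 0 1'|grep -E "$f"; python3 -m creep '0 0 1 0 1;0 0 0 0 1'|grep -E "$f";python3 -m creep '0 0 1 0 1;0 0 0 0 1'|grep -E "$f"; done
```

```text
position: [456.0, -23.2, 57.2]
wrist_force: [-2.3, -1.8, 2.1]
position: [456.1, -23.2, 56.2]
wrist_force: [-1.8, -1.3, 3.2]
position: [456.2, -23.2, 55.8]
wrist_force: [-3.6, -1.7, 8.4]
```

The right corner hangs. Contact is at 60.4 mm and it bottoms out at about 56.0 mm, so the gap is about 4.4 mm. That needs about 5.2 mm of screw travel, or 3.27 rad. I'll lift, open partway and pre-turn.

```bash
python3 -m creep '0 0 -10 0 1;0 0 -30 0 0.4;0 0 -4 -0.17 0.4;0 0 0 -0.18 0.4;0 0 0 -0.18 0.4;0 0 0 -0.18 0.4;0 0 0 -0.18 0.4;0 0 0 -0.18 0.4;0 0 0 -0.18 0.4;0 0 0 -0.18 0.4;0 0 0 -0.18 0.4;0 0 0 -0.18 0.4'; python3 -m creep '0 0 0 -0.18 0.4;0 0 0 -0.18 0.4;0 0 0 0 0.4;0 0 0 0 0.4'; python3 - <<'E'
from h import *
from scipy.spatial.transform import Rotation as R
o=status.get_obs();print(o["joints"],R.from_rotvec(o["tcp_rot"]).as_matrix().round(3),o["position"])
p,im=snap("wrist","w3");u=proj(p,(456,-23,60));print(u)
E
```

```text
time_s: 11.7
position: [457.3, -22.8, 99.8]
tcp_rot: [-2.04, 2.387, -0.001]
wrist_force: [-0.5, -0.3, -0.4]
grip_width: 51.2
grip_force: 0.0
time_s: 12.2
position: [456.7, -23.0, 99.5]
tcp_rot: [-2.427, 1.994, -0.001]
wrist_force: [-0.5, 1.4, 0.4]
grip_width: 50.8
grip_force: 0.0
[-5.06150896e-02  2.47980647e-01 -5.28606982e-01  7.93351677e-01
  3.82071612e-04 -1.81642139e+00] [[ 0.194 -0.981  0.001]
 [-0.981 -0.194  0.   ]
 [-0.    -0.001 -1.   ]] [456.68369205 -23.01227295  99.54697624]
[261.47911496 224.07121554]
```

View pics/w3.png

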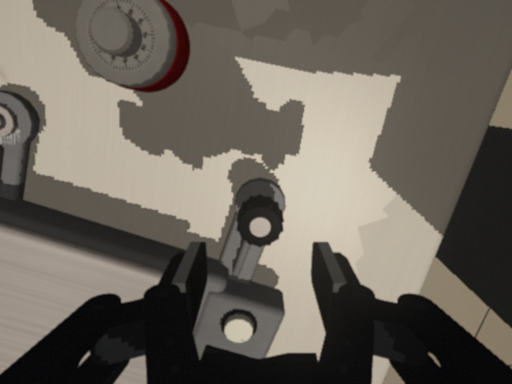

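The cap is at (260,226) against a prediction of (261,224), so the fingers are centred. The pod and timer are clear of the fingers. I'll descend and grip.

```bash
python3 -m creep '0 0 15 0 0.4;0 0 15 0 0.4;0 0 15 0 0.4;0 0 10 0 0.4;0 0 5 0 0.4;0 0 5 0 0.4;0 0 0 0 0.4'; python3 -m creep '0 0 0 0 0.8;0 0 0 0 0.8;0 0 0 0 0.8;0 0 0 0 0.8;0 0 0 0 0.8' 25; python3 -c "
from h import *
print(status.get_obs()['moment'])"
```

```text
time_s: 13.12
position: [456.2, -23.2, 34.2]
tcp_rot: [2.429, -1.992, -0.0]
wrist_force: [0.3, 0.2, -0.1]
grip_width: 51.2
grip_force: 0.0
time_s: 13.75
position: [456.3, -23.2, 34.4]
tcp_rot: [-2.429, 1.992, -0.0]
wrist_force: [-1.6, 0.2, 2.5]
grip_width: 27.2
grip_force: 25.6
[-0.04768799  0.17349534 -0.05960873]
```

```bash
python3 -m creep '0 0 0.2 0.17 0.8;0 0 0.2 0.18 0.8;0 0 0.29 0.18 0.8;0 0 0.29 0.18 0.8;0 0 0.29 0.18 0.8;0 0 0.29 0.18 0.8;0 0 0 0 0.8'; python3 -c "
from h import *
o=status.get_obs();print(o['moment'],o['joints'][5])"
```

```text
time_s: 14.62
position: [454.6, -22.8, 32.4]
tcp_rot: [1.077, -2.949, -0.003]
wrist_force: [-3.7, 0.2, 2.9]
grip_width: 27.2
grip_force: 25.7
[0.17093314 0.70902283 0.00417843] -0.750909916891448
```

```bash
python3 -m creep '0 0 0.29 0.18 0.8;0 0 0.29 0.18 0.8;0 0 0.29 0.18 0.8;0 0 0.29 0.18 0.8;0 0 0.29 0.18 0.8;0 0 0.29 0.18 0.8;0 0 0 0 0.8'; python3 -c "
from h import *
o=status.get_obs();print(o['moment'],o['joints'][5])"
```

```text
time_s: 15.5
position: [454.4, -21.3, 30.5]
tcp_rot: [-0.59, -3.082, -0.006]
wrist_force: [-3.5, 4.4, 2.4]
grip_width: 27.1
grip_force: 25.7
[ 1.12323831  0.74753919 -0.0471163 ] 0.3287625536432902
```

```bash
python3 -m creep '1.5 0.6 0 0 0.8;1.1 0.5 0.29 0.18 0.8;0 0 0.29 0.18 0.8;0 0 0.29 0.18 0.8;0 0 0 0 0.8'; python3 -c "
from h import *
o=status.get_obs();print(o['moment'],o['joints'][5])"
```

```text
time_s: 16.12
position: [454.8, -20.4, 30.3]
tcp_rot: [1.391, 2.817, 0.003]
wrist_force: [-0.8, 4.4, 1.6]
grip_width: 27.2
grip_force: 25.6
[ 0.81853514  0.15176398 -0.05765168] 0.8714579894027427
```

```bash
python3 -m creep '1.2 0.9 0.1 0.15 0.8;0 0 0 0.15 0.8;0 0 0 0.15 0.8;0 0 0 0.13 0.8;0 0 0 0 0.8'; python3 -c "
from h import *
o=status.get_obs();print(o['moment'],o['joints'][5])"
```

```text
time_s: 16.75
position: [455.6, -19.8, 30.0]
tcp_rot: [2.137, 2.3, 0.002]
wrist_force: [2.3, 1.2, -4.0]
grip_width: 27.2
grip_force: 25.2
[ 0.33692227 -0.43860191 -0.03016492] 1.453715533072662
```

```bash
python3 -m creep '0 0 0 0 0.4;0 0 0 0 0.4;0 0 0 0 0.4;0 0 0 0 0.4;0 0 -20 0 0.4;0 0 -25 0 0.4;0 0 -25 0 0.4;0 0 0 0 1;0 0 0 0 1;0 0 0 0 1;0 0 0 0 1'; python3 - <<'E'
from h import *
from scipy.spatial.transform import Rotation as R
o=status.get_obs();print(R.from_rotvec(o["tcp_rot"]).as_matrix().round(3),o["position"])
p,im=snap("wrist","w4")
for X in((456,-23,56),(452,66,52)):print(proj(p,X))
t=snap("top")[1]
t0=cv2.imread("pics/top0.png")
# shift of rear corner of the scale (rows/cols without arm)
for (a,b,c,d) in((118,150,215,240),(118,160,230,300)):
    g0=cv2.cvtColor(t0,6)[a:b,c:d].astype('f4');g=cv2.cvtColor(t,6)[a:b,c:d].astype('f4');print(cv2.phaseCorrelate(g0,g))
E
```

```text
time_s: 18.12
position: [453.5, -19.6, 99.3]
tcp_rot: [-2.143, -2.296, 0.002]
wrist_force: [0.3, -0.1, 0.7]
grip_width: -0.0
grip_force: 0.0
[[-0.069  0.998 -0.002]
 [ 0.998  0.069  0.   ]
 [ 0.    -0.002 -1.   ]] [453.50851836 -19.64196828  99.25658234]
[261.0593201  226.37072478]
[265.15249611  76.55522528]
((0.5481710735259266, -0.12980942053490097), 0.9816699874401092)
((-0.013042433827720856, 0.44102735218091027), 0.9826350709538401)
```

View pics/w4.png

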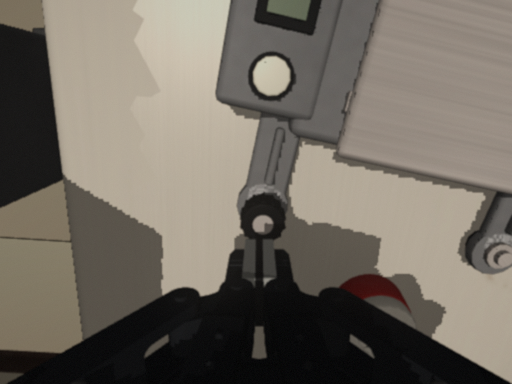

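The right head is at (262,224), within about 1 mm of where it was, so the scale hasn't moved. The key is at (272,76). I'll press the right corner again to check it.

```bash
python3 - <<'E'
from h import *
p=cams.camera_params("wrist");print(onz(p,(272,76),52), onz(p,(262,224),56))
E
f='time|position|force: \['; python3 -m creep '-1.5 1.2 15 0 1;-1.4 1.3 15 0 1;0 0 8 0 1;0 0 0 0 1;0 0 0 0 1'|grep -E "$f"; python3 -m creep '0 0 2 0 1;0 0 0 0 1;0 0 0 0 1'|grep -E "$f"; for i in 1; do python3 -m creep '0 0 1 0 1;0 0 0 0 1'|grep -E "$f"; python3 -m creep '0 0 1 0 1;0 0 0 0 1'|grep -E "$f"; done
```

```text
[456.12667846  66.55320947  52.        ] [456.810813   -21.46988624  56.        ]
time_s: 18.85
position: [457.2, -22.4, 62.4]
wrist_force: [0.0, -0.1, -0.6]
time_s: 19.23
position: [457.0, -22.4, 60.2]
wrist_force: [-0.8, -0.9, 0.9]
time_s: 19.48
position: [456.9, -22.4, 59.0]
wrist_force: [0.4, 0.3, -0.2]
time_s: 19.73
position: [456.8, -22.4, 57.9]
wrist_force: [-0.2, 1.0, -1.0]
```

```bash

f='position|force: \['; for i in 1; do python3 -m creep '0 0 1 0 1;0 0 0 0 1'|grep -E "$f";  python3 -m creep '0 0 0.5 0 1;0 0 0 0 1'|grep -E "$f"; python3 -m creep '0 0 0.5 0 1;0 0 0 0 1'|grep -E "$f"; python3 -m creep '0 0 0.5 0 1;0 0 0 0 1'|grep -E "$f"; done
```

```text
position: [456.8, -22.4, 56.9]
wrist_force: [-1.3, -0.1, 0.4]
position: [456.9, -22.4, 56.5]
wrist_force: [0.6, -0.0, -0.4]
position: [456.9, -22.4, 56.0]
wrist_force: [1.1, -0.3, -0.8]
position: [457.0, -22.4, 55.8]
wrist_force: [-0.4, -0.6, 2.9]
```

```bash

f='position|force: \['; for i in 1; do  python3 -m creep '0 0 0.5 0 1;0 0 0 0 1'|grep -E "$f"; python3 -m creep '0 0 0.5 0 1;0 0 0 0 1'|grep -E "$f";python3 -m creep '0 0 0.5 0 1;0 0 0 0 1'|grep -E "$f";  done
```

```text
position: [457.1, -22.4, 55.6]
wrist_force: [-2.0, -0.1, 6.8]
position: [457.1, -22.4, 55.5]
wrist_force: [-2.3, -0.6, 11.0]
position: [457.2, -22.4, 55.4]
wrist_force: [-3.7, -0.5, 14.4]
```

The right corner is now hard, with contact at 55.9 mm. Next I'll check that the left corner isn't lifted.

```bash

f='time|position|force: \['; python3 -m creep '0 0 -20 0 1;0 0 -20 0 1;29 6 0 0 1;29 6 0 0 1;29 6 0 0 1;29 6 0 0 1;29 6 0 0 1;29 6 0 0 1;29 6 0 0 1;26 6 0 0 1;0 0 15 0 1;0 0 15 0 1'|grep -E "$f";  python3 -m creep '0 0 0 0 1;0 0 3 0 1;0 0 0 0 1;0 0 0 0 1'|grep -E "$f";python3 -m creep '0 0 2 0 1;0 0 0 0 1'|grep -E "$f"; python3 -m creep '0 0 1 0 1;0 0 0 0 1'|grep -E "$f"
```

```text
time_s: 22.98
position: [488.3, 208.7, 62.7]
wrist_force: [-1.4, -0.1, -0.4]
time_s: 23.48
position: [489.3, 209.3, 61.4]
wrist_force: [-0.2, -0.3, 0.6]
time_s: 23.72
position: [488.9, 209.4, 59.0]
wrist_force: [-1.1, -0.1, -0.8]
time_s: 23.98
position: [488.9, 209.4, 58.0]
wrist_force: [-0.5, -0.5, 0.3]
```

```bash

f='position|force: \['; for i in 1; do  python3 -m creep '0 0 1 0 1;0 0 0 0 1'|grep -E "$f"; python3 -m creep '0 0 0.5 0 1;0 0 0 0 1'|grep -E "$f";python3 -m creep '0 0 0.5 0 1;0 0 0 0 1'|grep -E "$f"; python3 -m creep '0 0 0.5 0 1;0 0 0 0 1'|grep -E "$f"; done
```

```text
position: [488.9, 209.4, 56.9]
wrist_force: [0.3, -0.1, -1.0]
position: [489.0, 209.4, 56.5]
wrist_force: [-0.5, 0.4, 0.1]
position: [489.0, 209.4, 56.0]
wrist_force: [-0.2, 0.7, 0.0]
position: [489.0, 209.4, 55.7]
wrist_force: [-0.8, 0.3, 1.2]
```

```bash

f='position|force: \['; for i in 1; do  python3 -m creep '0 0 0.5 0 1;0 0 0 0 1'|grep -E "$f"; python3 -m creep '0 0 0.5 0 1;0 0 0 0 1'|grep -E "$f"; done
```

```text
position: [489.2, 209.4, 55.5]
wrist_force: [-1.4, -0.3, 5.0]
position: [489.2, 209.5, 55.5]
wrist_force: [-1.5, -1.3, 8.3]
```

Both front corners are hard, with contact at about 55.8 mm on each. On to the zero key.

```bash

f='time|position|force: \['; python3 -m creep '0 0 -20 0 1;0 0 -10 0 1;-24 -7.5 0 0 1;-24 -7.5 0 0 1;-24 -7.5 0 0 1;-24 -7.5 0 0 1;-24 -7.5 0 0 1;-21.3 -7.3 0 0 1;0 0 0 0 1;0 0 0 0 1'|grep -E "$f"; python3 - <<'E'
from h import *
p,im=snap("wrist","w5");u=proj(p,(454,65.5,52));print(u)
hsv=cv2.cvtColor(im,40);m=((hsv[:,:,2]>150)&(hsv[:,:,1]<60)).astype('u1')
n,l,s,c=cv2.connectedComponentsWithStats(m)
for i in range(1,n):
    if s[i,4]>150 and np.hypot(*(c[i]-u))<60: print(s[i],c[i],onz(p,c[i],52))
E
```

```text
time_s: 26.72
position: [454.5, 65.7, 84.6]
wrist_force: [0.3, 0.4, -0.3]
[256.44588065 228.48064799]
[242 210  34  29 618] [256.55177994 222.67961165] [453.81468535  69.23736917  52.        ]
```

View pics/w5.png

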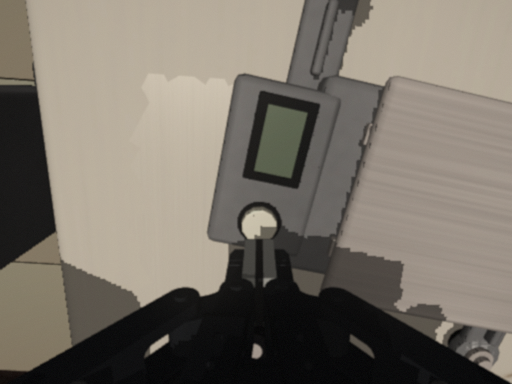

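The key ring is centred at about (259,224), 1–2 mm from below the tip. I'll press there.

```bash

f='time|position|force: \['; python3 -m creep '1.2 0.5 15 0 1;0 0 12 0 1;0 0 3 0 1;0 0 0 0 1;0 0 0 0 1'|grep -E "$f"; python3 -m creep '0 0 2 0 1;0 0 1 0 1;0 0 0 0 1;0 0 0 0 1'|grep -E "$f";  python3 -m creep '0 0 1 0 1;0 0 1 0 1;0 0 0 0 1'|grep -E "$f";python3 -m creep '0 0 0.5 0 1;0 0 0.5 0 1;0 0 0 0 1'|grep -E "$f"
```

```text
time_s: 27.4
position: [454.8, 66.7, 54.8]
wrist_force: [-1.2, -1.1, -0.1]
time_s: 27.9
position: [454.5, 66.5, 51.6]
wrist_force: [0.1, -0.6, -0.1]
time_s: 28.28
position: [454.5, 66.6, 49.6]
wrist_force: [-0.5, -0.2, 3.0]
time_s: 28.65
position: [454.5, 66.5, 48.6]
wrist_force: [-1.3, 0.6, 2.8]
```

```bash

f='time|position|force: \['; python3 -m creep '0 0 0.5 0 1;0 0 0.5 0 1;0 0 0 0 1'|grep -E "$f"; python3 -m creep '0 0 0.5 0 1;0 0 0 0 1;0 0 0 0 1'|grep -E "$f"; python3 -m creep '0 0 0.5 0 1;0 0 0 0 1;0 0 0 0 1'|grep -E "$f"
```

```text
time_s: 29.02
position: [454.5, 66.5, 47.6]
wrist_force: [-0.2, -0.6, 3.7]
time_s: 29.4
position: [454.5, 66.6, 47.2]
wrist_force: [-1.1, -0.4, 6.1]
time_s: 29.78
position: [454.5, 66.6, 47.1]
wrist_force: [-1.6, -1.1, 8.6]
```

The key bottomed out, with a hard stop at about 47.3 mm and 8.6 N. I'll release it, retreat and check the scene.

```bash
python3 -m creep '0 0 -3 0 1;0 0 -10 0 1;0 0 -40 0 1;0 0 -40 0 1;0 0 -30 0 1;0 0 0 0 1;0 0 0 0 1;0 0 0 0 1'; python3 - <<'E'
from h import *
snap("wrist","w6")
E
```

```text
time_s: 30.78
position: [453.3, 66.4, 168.2]
tcp_rot: [-2.142, -2.295, 0.003]
wrist_force: [-1.7, -0.6, -0.5]
grip_width: 0.1
grip_force: 0.0
```

View pics/w6.png

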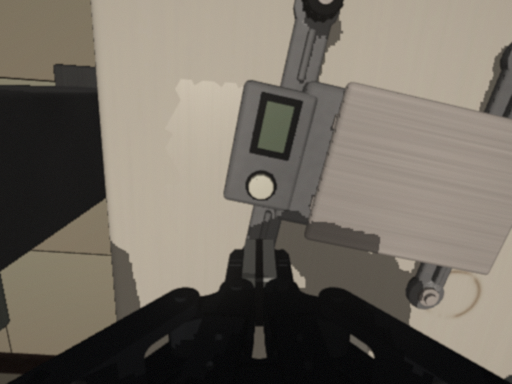

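The key at (261,186) is up, the scale stands where it was, and the arm is clear of everything.

```bash
python3 -c "
from rig import ticket
print(ticket.finish_job())"
```

```text
the job is handed in; nothing more can be done
None
```

The right front foot was hanging about 4.4 mm clear; I turned its screw down about 5.2 mm until both front corners felt hard at the same height, let go, pressed the zero key fully down and released it, and handed the job in at about 31 s with the arm clear (the grader gave no verdict).

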